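# Close the transfer tray's cover and clip it shut

## Task

Lower the tray's cover gently until it lies fully closed, so that its yellow tab comes to stand beside the tray's blue tab. Then take the orange spring clip out of its holder (its handles are boxed in there and can only be squeezed once it lies outside), squeeze it open and let it close well onto both tabs together, so that it stays there and pins the cover shut. Do not push the other things out of place.

Things in the scene. Friction and masses are not known exactly. Their poses are not given: they have to be found in the camera images.
- tray: White open tray fixed to the table, 160 (x) x 180 (y) x 80 mm high. Origin: centre of its underside, z up; -x is its front, facing roughly the robot. A blue tab, an upright plate 50 long (x), 6 thick (y), 50 high, juts out of the middle of the front wall, 30 to 80 mm above the table. The cover carries a like yellow tab.
- cover (a joint): Angle in rad of the tray's cover (190 wide, 165 deep, 6 mm thick, blue frame, clear window), hinged at the tray's rear (+x) rim: 0 = closed, larger = front edge lifted (starts at 0.5 to 0.95). Stiff hinge: it stays where it is left and is pushed down with 2 to 5 N at the front. Its yellow tab, when closed, stands on the -y side of the blue one, 1 mm off: 13 mm over both.
- cover_bar (a point): Middle of the top of the white grip bar on the cover (bar 70 long in the cover's y, 14 thick, its top 34 mm above the cover's underside), 145 mm from the hinge line and 15 mm behind the closed cover's front rim. Axes as the cover's: as the tray's when closed.
- cover_hinge (a point): Middle of the cover's hinge line (which runs along the tray's y), 80 mm above the table, axes as the tray's.
- tabs (a point): Where the clip goes: centre of the two tabs when the cover is closed, 55 mm above the table, axes as the tray's. From here the tabs reach 25 mm to the front (-x, their free end), 25 mm up and 25 mm down; the tray's wall is 25 mm behind (+x). The clip can come from the front, mouth towards the tray's +x.
- caddy: Aluminium clip holder fixed to the table: base 150 (x) x 90 (y) x 4 mm thick. Two side walls (68 mm apart inside, 8 thick, x -75 to 0) and an end wall at x = -72, all 50 mm high, stand around the clip's handles with about 4 mm of room. The +x half is open; the clip's nose lies there. Origin: centre of its underside.
- clip: Orange spring clip, 124 mm long, 30 mm wide, about 120 g, lying on its side. Origin: on its pivot axis at the underside; z along the pivot (up), +x to the mouth. Two jaw plates reach to x = 62 mm, 17 mm across over both at x = 40 when shut. The origin belongs to the half with the -y jaw, which turns by half the opening when the clip is squeezed evenly.
- clip_jaw (a joint): Opening angle of the clip in rad: 0 = shut, 0.5 = fully open (handles parallel), about 0.18 when closed on both tabs (13 mm), about 0.06 on one tab alone.
- clip_handles (a point): Where to squeeze the clip: between its two handle plates, on its x axis 42 mm behind the pivot, at half its width. The plates (6 mm thick, from the pivot to x = -62 mm) are 50 mm over both here and 60 mm at their ends when the clip is shut. Pressed together along y to 30 mm (a firm stop, about 15 N) they open the jaws to 30 mm at the tips.
- clip_mouth (a point): Point between the jaws, on the clip's x axis 45 mm ahead of its pivot (17 mm behind the jaw tips), at half its 30 mm width. Axes as the clip's.
- parts_bin: Blue open bin with red parts, 140 x 100 x 50 mm, fixed to the table. Origin: centre of its underside. Bystander.
- bottle: White bottle with red cap, 66 mm diameter, 170 mm high. Bystander; origin under its centre.
- spool: Yellowish empty spool standing on end, 80 mm diameter, 62 mm high. Bystander; origin under its centre.
- jar: Clear jar with blue lid, 70 mm diameter, 85 mm high. Bystander; origin under its centre.
- tape: White tape ring lying flat, 90 mm diameter, 25 mm high. Bystander; origin under its centre.
- connector_a: Red tube connector lying on the table, 72 x 22 x 18 mm. Bystander; origin under it.
- connector_b: Another such red connector. Bystander; origin under it.
- gauge: Grey hand gauge with a green screen, 100 x 60 x 30 mm. Bystander; origin under its centre.

How it is judged (in metres and radians):
On the way:
1. the cover is closed (within 0.04 rad) with the clip not yet on the tabs (value of joint cover below 0.04 rad and distance between clip_mouth and tabs above 0.06 m), for 0.2 s.
At the end, for the whole second after the job is handed in: The cover is closed (within 0.04 rad); the clip, released and at rest, grips both tabs: its jaw stands at 0.11 to 0.27 rad, its mouth point lies within 28 mm of the centre of the tabs and it presses on them with more than 2 N (value of joint cover below 0.04 rad and distance between clip_mouth and tabs below 0.028 m and value of joint clip_jaw between 0.11 and 0.27 rad and contact force between clip and tray above 2 N and linear speed of clip below 0.02 m/s and angular speed of clip below 0.2 rad/s); the robot touches nothing.
It fails at once if the cover is slammed: faster than 1.5 rad/s in its last 0.2 rad (value of joint cover below 0.2 rad and velocity of joint cover below -1.5 rad/s).
It fails at once if a bystander is moved by more than 30 mm (distance of any of bottle, spool, jar, tape, connector_a, connector_b, gauge from where it was at the start of the episode above 0.03 m).
It also fails if it takes over 58 s, if anything falls off the work surface, if the arm or the gripper's body presses on something with over 40 N, if the wrist force passes 120 N, or if a joint passes its speed limit or range.

## Robot

A 6-joint arm with a two-finger parallel gripper is mounted at the origin on the work surface. World frame = base frame: x ahead of the robot, y to its left, z up, the work surface at z = 0. Lengths are in mm, angles in rad, forces in N, time in s.
With the tool pointing down it reaches from about 275 to 825 mm from the base axis. Payload 4.9 kg.
Tool frame: the origin (TCP) lies at the very end of the fingers, on their centre line; the grasp point (between the pads) lies 19 mm behind it; z points along the fingers, y is the line along which they close (so a half turn about z gives the same grasp; the last joint's range is limited). The gripper opens to 85 mm and grips with 20 to 120 N. Pads are 22 mm wide; open, the fingers measure 114 mm over their backs; the gripper's body (76 mm by 85 mm) begins 54 mm behind the grasp point. The pads swing forward as they close: fully open they stand 13 mm farther back than shut.
Start: joints at [1.072, 0.326, -0.193, 1.052, 0, 1.437], TCP at [196.215, 513.827, 207.181] pointing down, gripper open.
Joint ranges: [-2.65, 2.65], [-0.97, 1.79], [-1.3, 1.35], [-1.93, 2.1], [-1.47, 1.37], [-3.14, 3.14]. Speed limits (rad/s): [2.57, 2.57, 3.14, 3.14, 3.14, 3.14].

## Interface

Orientations are given as [roll, pitch, yaw] about the fixed x, y, z axes, in that order (R = Rz(yaw) Ry(pitch) Rx(roll)).
In Python, from station import env, vision gives the robot as it stands. Calls block until the motion is done:
- env.reach(position, orientation): joint-space move of the TCP to a pose.
- env.move_linear(position, frame=None, v=150): straight line of the TCP; frame=None keeps the orientation; v is the mean speed in mm/s.
- env.goto_joints(angles): joint-space move.
- env.gripper_to(opening, strength=None): finger opening in mm; strength is the grip in N (None keeps the last); returns when the fingers have stopped.
- env.dwell(seconds).
- env.ik(position, orientation): joint angles nearest the present ones, or None.
- vision.get_image(name): name is "side" or "top"; returns (picture, depth): 400x640x3 uint8, blue, green, red; 400x640 float32, mm along the optical axis (not along the pixel's ray), 0 where there is no reading.
- vision.calibration(name): a dict with "vfov" (degrees; the focal length in pixels is half the picture's height over the tangent of half this angle, whatever the lens; pixels are square), "cx", "cy" (the principal point, pixels), "world_from_camera" (4x4, takes a point from camera to world coordinates). Camera axes: x right, y down, z forward; pixel columns grow to the right and rows downward; lengths in mm; the calibration is good to about 2 mm. A picture is of the moment at which its call begins. calibration takes no time and is no camera call.
A pose or a line that the arm cannot do raises env.PlanningError and nothing moves.
- env.close_job(): hands the job in; it is judged then, once.
Readings, each from a call of its own:
- env.current_t(): time.
- env.current_joints(): joint angles.
- env.current_qd(): joint speeds.
- env.current_effort(): joint torques, N m.
- env.current_position(): TCP position.
- env.current_tcp_rot(): TCP orientation.
- env.current_contact_force(): force on the tool from outside, world axes, zero at the start.
- env.current_ft_torque(): the same for the moment, N m.
- env.current_grip_width(): finger opening in mm.
- env.current_grasp_force(): force on a finger pad.
Only numpy, scipy, OpenCV 4.12 (cv2) and the standard library are available. Lean on these libraries where they do the work, as an engineer would, in place of code of your own. Each camera call takes 0.05 s, during which the arm holds its last target. There are 200 camera calls.

## Working session

There is one attempt and no reset: what is moved stays moved. The work goes in short steps, each a Python script; the robot and the scene stay as the last script left them, time stands still between calls to the robot, and variables do not carry over. Pictures are saved under pics/ and viewed, at most 10 in all, crops included, and the job is handed in when it is done.

```bash
ls; mkdir -p pics; python3 - <<'E'
from station import env, vision
import cv2, numpy as np
for n in("side","top"):
    im,d=vision.get_image(n); cv2.imwrite(f"pics/{n}0.png",im); np.save(f"pics/{n}0.npy",d)
    c=vision.calibration(n); print(n,{k:(np.round(v,3).tolist() if not isinstance(v,str) else v) for k,v in c.items()}, (d>0).mean())
print(env.current_t(),env.current_tcp_rot(),env.current_grip_width())
E
```

```text
pics
side {'vfov': 49.475, 'cx': 325.29, 'cy': 196.69, 'world_from_camera': [[0.993, -0.074, 0.088, 470.44], [-0.115, -0.652, 0.749, -1112.408], [0.002, -0.755, -0.656, 1058.525], [0.0, 0.0, 0.0, 1.0]]} 0.99590234375
top {'vfov': 43.399, 'cx': 317.097, 'cy': 197.762, 'world_from_camera': [[0.028, -0.988, 0.149, 366.405], [-1.0, -0.028, 0.002, -5.438], [0.002, -0.149, -0.989, 1598.293], [0.0, 0.0, 0.0, 1.0]]} 0.99595703125
0.1 [-3.14005989e+00 -2.10548244e-04  2.77681860e+00] 85.19414589841202
```

View pics/top0.png

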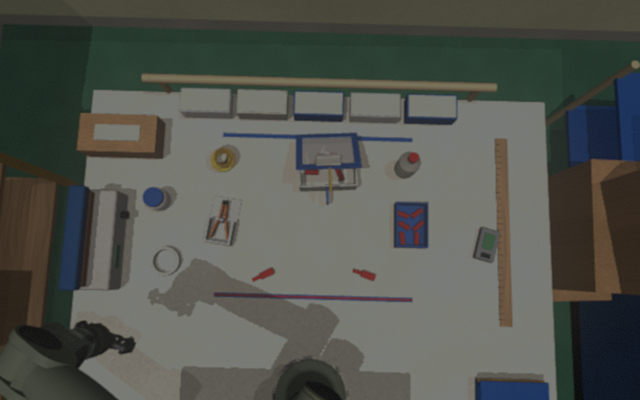

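View pics/side0.png

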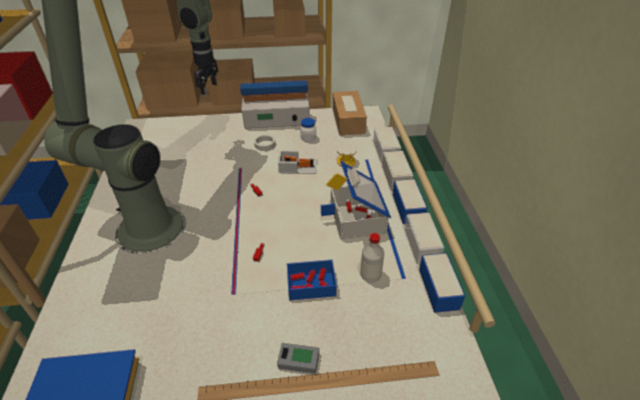

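The top view shows the tray near (328,165) with the raised cover, the caddy and clip near (222,220), and the blue tab at (329,197). The side view shows the blue tab at (327,210), the yellow tab at (336,181) and the caddy at (297,162). I'll crop and enlarge these.

```bash
python3 - <<'E'
import cv2, numpy as np
t=cv2.imread("pics/top0.png");s=cv2.imread("pics/side0.png")
def crop(im,x,y,w,h,k=5): return cv2.resize(np.clip(im[y:y+h,x:x+w]*1.5,0,255).astype(np.uint8),(400,300),interpolation=cv2.INTER_CUBIC)
m=np.vstack([np.hstack([crop(t,288,130,80,60+20) if 0 else crop(t,278,130,100,75),crop(t,182,184,80,60)]),np.hstack([crop(s,310,150,100,75),crop(s,262,136,80,60)])])
cv2.imwrite("pics/m0.png",m)
E
```

```text
(no output)
```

View pics/m0.png

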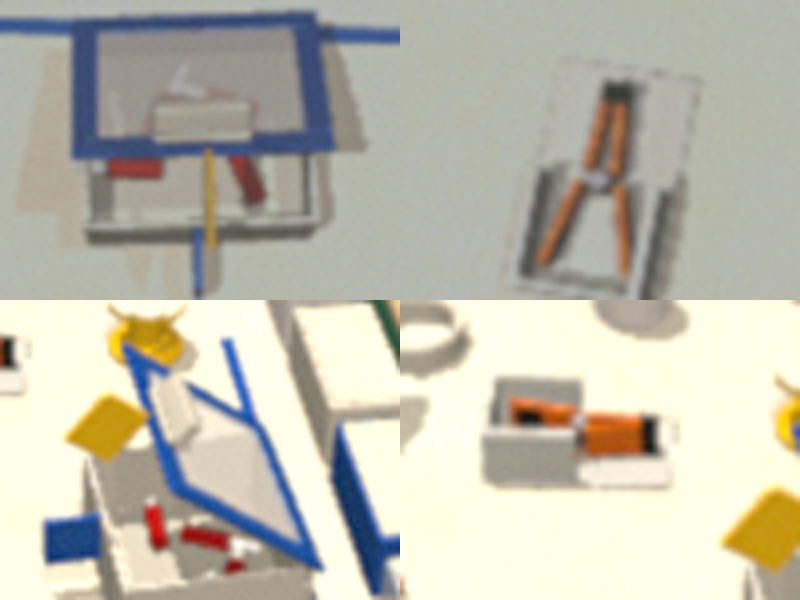

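The mosaic shows the cover open over the tray, with the yellow tab just on the -y side of the blue one. The clip lies in its caddy with black tips pointing up-image (+x), slightly yawed. Next I'll compute the poses.

```bash
cat > h.py <<'E'
import numpy as np, cv2
from station import env, vision
def K(n):
    c=vision.calibration(n); f=200/np.tan(np.radians(c["vfov"])/2); return f,c["cx"],c["cy"],np.array(c["world_from_camera"])
def cloud(n,d):
    f,cx,cy,T=K(n); v,u=np.mgrid[:400,:640]
    p=np.stack([(u-cx)/f*d,(v-cy)/f*d,d],-1); return p@T[:3,:3].T+T[:3,3]
def ray(n,u,v,z):
    f,cx,cy,T=K(n); u=np.atleast_1d(u);v=np.atleast_1d(v)
    r=np.stack([(u-cx)/f,(v-cy)/f,np.ones(len(u))],-1)@T[:3,:3].T; o=T[:3,3]
    return o+r*((z-o[2])/r[:,2])[:,None]
def masks(im):
    h=cv2.cvtColor(im,cv2.COLOR_BGR2HSV); H,S,V=[h[...,i].astype(int) for i in range(3)]
    return dict(blue=(H>100)&(H<130)&(S>110)&(V>50),orange=(H<14)&(S>110)&(V>60),yellow=(H>15)&(H<30)&(S>120)&(V>70),
      red=((H<8)|(H>172))&(S>120)&(V>60))
E
python3 - <<'E'
from h import *
np.set_printoptions(precision=1,suppress=True)
for n,rois in (("top",dict(cover=("blue",290,130,75,42),btab=("blue",320,188,15,20),ytab=("yellow",320,164,20,30),clip=("orange",200,195,45,55),con_a=("red",250,262,28,22),con_b=("red",348,262,32,22))),
  ("side",dict(cover=("blue",335,155,70,70),btab=("blue",315,200,18,20),ytab=("yellow",324,170,25,20),clip=("orange",280,150,30,22)))):
    im=cv2.imread(f"pics/{n}0.png"); d=np.load(f"pics/{n}0.npy"); P=cloud(n,d); M=masks(im)
    for k,(c,x,y,w,h) in rois.items():
        m=np.zeros((400,640),bool); m[y:y+h,x:x+w]=M[c][y:y+h,x:x+w]; q=P[m]
        print(n,k,m.sum(),"med",np.median(q,0),"lo",np.percentile(q,5,0),"hi",np.percentile(q,95,0))
        if k=="cover":
            q=q[q[:,2]>60]
            for _ in range(4):
                cc=q.mean(0);N=np.linalg.svd(q-cc,full_matrices=False)[2][2]; N*=np.sign(N[2]); r=(q-cc)@N; q=q[abs(r)<max(4,1.5*r.std())]
            print("  plane",cc,"n",np.round(N,3),"th",np.arccos(N[2]),"yaw",np.arctan2(N[1],N[0]),r.std(),len(q))
        if k in("btab","clip"):
            v,u=np.nonzero(m); z=80 if k=="btab" else 34
            if n=="top":
                g=ray(n,u,v,z); c0=g[:,:2].mean(0); e=np.linalg.svd(g[:,:2]-c0)[2][0]; print("  plane pts",c0,"dir",np.arctan2(e[1]*np.sign(e[0]),e[0]*np.sign(e[0])))
# tray walls: rim points z ~80 in top
d=np.load("pics/top0.npy"); P=cloud("top",d)[150:205,285:375].reshape(-1,3); r=P[(P[:,2]>70)&(P[:,2]<86)]
print("rim",len(r),np.percentile(r,[1,50,99],axis=0))
# caddy points
P=cloud("top",d)[192:252,200:246].reshape(-1,3); r=P[(P[:,2]>42)&(P[:,2]<58)]
print("caddy walls",len(r)); q=r[:,:2].astype(np.float32); print(cv2.minAreaRect(q))
E
```

```text
top cover 553 med [721.9 -31.  146.5] lo [ 666.6 -119.5   83.7] hi [798.   61.8 190.7]
  plane [724.3 -30.  144.3] n [0.6 0.  0.8] th 0.6800244123111945 yaw 0.055204382613274504 1.7381437332817884 490
top btab 13 med [608.3 -32.6  78.7] lo [592.  -33.1  75. ] hi [625.5 -32.2  84. ]
  plane pts [608.2 -32.6] dir 0.0247710231298679
top ytab 27 med [623.4 -38.  200.2] lo [604.  -41.8 178.8] hi [657.3 -37.3 213.7]
top clip 120 med [517.7 292.5  34.5] lo [476.4 275.3  25.2] hi [569.9 324.4  40.1]
  plane pts [523.7 294.9] dir -0.16533826559728407
top con_a 101 med [361.3 152.9  17.6] lo [344.9 131.5   9.4] hi [373.9 186.4  24.1]
top con_b 100 med [ 369.6 -159.9   17. ] lo [ 357.8 -183.1    8.5] hi [ 378.9 -127.    23.8]
side cover 533 med [787.  -38.6  93.3] lo [ 667.2 -125.5    4.6] hi [861.3 216.4 189.2]
  plane [724.9 -60.3 143.4] n [0.6 0.  0.8] th 0.6804447261814192 yaw 0.05206997463164676 1.3820809275986985 303
side btab 109 med [603.1 -36.2  60. ] lo [586.3 -40.5  39.9] hi [620.7 -32.5  80.6]
side ytab 194 med [631.7 -41.9 184.7] lo [608.5 -45.9 158.5] hi [655.2 -38.7 208.1]
side clip 135 med [537.5 287.3  28. ] lo [475.4 275.4   9.8] hi [568.6 323.9  37.8]
rim 205 [[ 586.4 -124.    70.6]
 [ 635.8  -33.1   80.3]
 [ 690.5   55.2   85.3]]
caddy walls 190
((517.2561645507812, 294.97430419921875), (84.33820343017578, 130.69761657714844), 82.20670318603516)
```

```bash
cat >> h.py <<'E'
def clip_pose(n,im,P,roi,ztop,band=7):
    """top face points of orange clip -> list of xy"""
    x,y,w,h=roi; m=np.zeros((400,640),bool); m[y:y+h,x:x+w]=masks(im)["orange"][y:y+h,x:x+w]
    q=P[m]; return q[abs(q[:,2]-ztop)<band][:,:2]
def clip_from_pts(q):
    """axis: from centroid line refined by symmetric binning"""
    c=q.mean(0); e=np.linalg.svd(q-c)[2][0]; e*=np.sign(e[0]) or 1
    for _ in range(5):
        nrm=np.array([-e[1],e[0]]); s=(q-c)@e; t=(q-c)@nrm; b=np.round(s/6)
        S=[];T=[]
        for k in np.unique(b):
            if (b==k).sum()>1: S.append(s[b==k].mean()); T.append((t[b==k].max()+t[b==k].min())/2)
        p=np.polyfit(S,T,1); c=c+nrm*p[1]; a=np.arctan2(e[1],e[0])+np.arctan(p[0]); e=np.array([np.cos(a),np.sin(a)])
    s=(q-c)@e
    return c,a,s.min(),s.max()
E
python3 - <<'E'
from h import *
np.set_printoptions(precision=1,suppress=True)
for n,roi in(("top",(200,195,45,55)),("side",(280,150,30,22))):
    im=cv2.imread(f"pics/{n}0.png"); P=cloud(n,np.load(f"pics/{n}0.npy"))
    q=clip_pose(n,im,P,roi,34); c,a,lo,hi=clip_from_pts(q); e=np.array([np.cos(a),np.sin(a)])
    print(n,len(q),"yaw",round(a,3),"c",c,"rear",c+e*lo,"front(orange)",c+e*hi)
    # black tip: dark pixels, height 26..40 near nose
    x,y,w,h=roi; V=im.max(2); sub=np.zeros((400,640),bool); sub[y-8:y+h,x:x+w+8]=True
    t=P[sub&(V<60)&(abs(P[...,2]-34)<6)][:,:2]; rel=(t-c)@np.c_[e,[-e[1],e[0]]]
    t=t[(abs(rel[:,1])<15)&(rel[:,0]>hi-8)]; rel=(t-c)@e
    print("  tips",len(t),t.mean(0), "front end",c+e*rel.max(),"len",rel.max()-lo)
pts=ray("top",[225.4,221.6,219.0],[202.4,220,237.4],34); print("eye tip/pivot/handle",pts[:,:2])
P=cloud("top",np.load("pics/top0.npy"))[192:252,200:246].reshape(-1,3); r=P[(P[:,2]>45)&(P[:,2]<56)]; print(np.percentile(r,[2,50,98],axis=0))
# side-view face of the tray tab and extents
P=cloud("side",np.load("pics/side0.npy")); im=cv2.imread("pics/side0.png"); m=masks(im)["blue"][200:220,315:333]; q=P[200:220,315:333][m]
q=q[(q[:,2]>35)&(q[:,2]<75)&(abs(q[:,1]+36)<8)]; print("tab x range",np.percentile(q[:,0],[0,2,98,100]),"fit",np.polyfit(q[:,0]-608,q[:,1],1))
P=cloud("top",np.load("pics/top0.npy"))[185:205,290:370].reshape(-1,3); q=P[(P[:,2]>76)&(P[:,2]<84)&(P[:,0]>626)&(P[:,0]<650)]; print("front rim",len(q),np.percentile(q,[3,50,97],axis=0),np.polyfit(q[:,1]+33,q[:,0],1))
E
```

```text
top 108 yaw -0.123 c [521.1 294.4] rear [469.6 300.7] front(orange) [574.2 287.8]
  tips 12 [580.1 285.5] front end [585.5 286.4] len 116.77656406417087
side 72 yaw -0.476 c [527.2 298.9] rear [471.  327.8] front(orange) [568.4 277.6]
  tips 5 [578.7 279.6] front end [577.6 272.9] len 119.85252087635645
eye tip/pivot/handle [[579.9 285. ]
 [524.  293.8]
 [469.5 298.9]]
[[449.9 255.1  45.6]
 [477.7 309.8  50.9]
 [527.3 342.7  55.7]]
tab x range [585.8 585.9 620.9 621. ] fit [  0.1 -35.9]
front rim 68 [[ 627.5 -114.9   76.4]
 [ 634.4  -18.2   80.3]
 [ 638.9   50.7   83.4]] [ -0.  634.6]
```

```bash
cat > c1.py <<'E'
from h import *
Y=0.053; HX,HY=794.2,-26.5; ct=np.array([np.cos(Y),np.sin(Y)])
def corner(th,up=0):
    r=-152*np.cos(th)+34*np.sin(th)+4; z=80+152*np.sin(th)+34*np.cos(th)
    return [HX+r*ct[0],HY+r*ct[1],z+up]
j=env.current_joints()
sol=[(np.abs(np.array(q)-j).sum(),yy,q) for yy in(Y,Y+np.pi,Y-np.pi) if (q:=env.ik(corner(.68,60),[np.pi,0,yy])) is not None]
for s in sol: print(round(s[0],2),round(s[1],2),np.round(s[2],2))
yy=min(sol,key=lambda s:s[0])[1]; R=[np.pi,0,yy]
env.gripper_to(0,30)
env.reach(corner(.68,70),R)
print(env.current_t(),env.current_position())
env.move_linear(corner(.72,8),v=150)
f0=np.array(env.current_contact_force()); print("f0",f0)
for th in np.r_[np.arange(.66,-.001,-.06),0,-.01,-.02,-.03]:
    env.move_linear(corner(th),v=70 if th>.2 else 35)
    f=env.current_contact_force()-f0; print(round(th,2),np.round(f,1),round(env.current_t(),2))
    if th<.05 and f[2]>14: break
im,d=vision.get_image("side"); cv2.imwrite("pics/s1.png",im); np.save("pics/s1.npy",d)
p=np.array(env.current_position()); env.move_linear([p[0],p[1],p[2]+120],v=250)
print(env.current_t())
E
python3 c1.py
```

```text
3.9 0.05 [-0.15  0.61  0.4   1.36  0.    2.94]
4.04 3.19 [-0.15  0.61  0.4   1.36  0.   -0.2 ]
4.04 -3.09 [-0.15  0.61  0.4   1.36  0.   -0.2 ]
3.5 [701.45168013 -30.21857999 272.10531822]
f0 [-0.46986485  0.41940456  0.105799  ]
0.66 [ 2.3 -0.9  0.4] 4.42
0.6 [ 0.  -0.8  0.3] 4.7
0.54 [ 0.1 -1.   0.2] 4.98
0.48 [ 0.4 -0.5  0.1] 5.27
0.42 [ 1.3 -0.7  0.8] 5.55
0.36 [ 0.8 -1.   0.3] 5.83
0.3 [ 2.  -0.6  0.5] 6.12
0.24 [1.  0.3 0.2] 6.4
0.18 [-1.4  0.3 -0.8] 6.82
0.12 [-7.1 -1.3  2.3] 7.23
0.06 [-12.   -1.4   4.3] 7.65
0.0 [-16.2  -1.5   4.8] 8.07
0.0 [-17.2  -1.4   4.3] 8.32
-0.01 [-18.1  -2.1   6.3] 8.57
-0.02 [-16.8  -2.2   7.6] 8.82
-0.03 [-17.7  -2.2   5.7] 9.07
9.7417
```

```bash
python3 - <<'E'
from h import *
im,d=vision.get_image("side"); cv2.imwrite("pics/s2.png",im); np.save("pics/s2.npy",d)
t,dt=vision.get_image("top"); cv2.imwrite("pics/t2.png",t); np.save("pics/t2.npy",dt)
s1=cv2.imread("pics/s1.png")
cr=lambda a,x,y:cv2.resize(a[y:y+75,x:x+100],(400,300),interpolation=cv2.INTER_CUBIC)
cv2.imwrite("pics/m2.png",np.vstack([np.hstack([cr(s1,310,140),cr(im,310,140)]),np.hstack([cr(t,278,130),cr(t,182,184)])]))
np.set_printoptions(precision=3,suppress=True)
for n,a,b,roi in(("side",im,d,(335,155,70,70)),("top",t,dt,(290,130,75,60))):
    x,y,w,h=roi;P=cloud(n,b); m=masks(a)["blue"][y:y+h,x:x+w]; q=P[y:y+h,x:x+w][m]; q=q[q[:,2]>70]
    for _ in range(5):
        cc=q.mean(0);N=np.linalg.svd(q-cc,full_matrices=False)[2][2]; N*=np.sign(N[2]); r=(q-cc)@N; q=q[abs(r)<max(4,1.5*r.std())]
    print(n,cc,N,np.arccos(N[2]),len(q))
E
```

```text
side [719.113 -53.986 106.313] [0.252 0.014 0.968] 0.2550005786999387 455
top [713.642  -4.05  106.978] [0.266 0.006 0.964] 0.26897771534329495 216
```

View pics/m2.png

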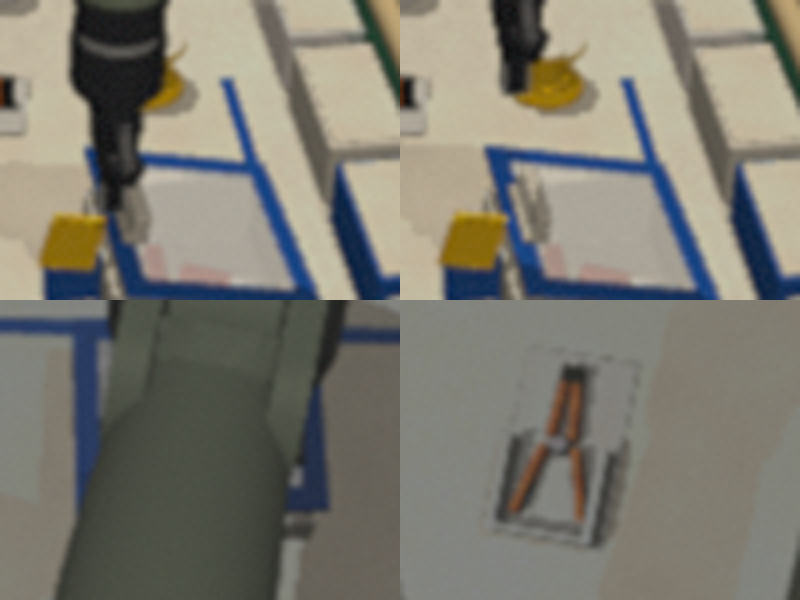

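The cover has only come down to 0.26 rad: the fingertip slid off to the front of the bar. I'll measure the bar in the side cloud and push again on its middle.

```bash
python3 - <<'E'
from h import *
np.set_printoptions(precision=1,suppress=True)
P=cloud("side",np.load("pics/s2.npy"))
n=np.array([.257,.0136,.966]); n/=np.linalg.norm(n); cc=np.array([719.1,-54,106.3])
Q=P[170:215,320:380].reshape(-1,3); h=(Q-cc)@n
b=Q[(h>12)&(h<36)&(Q[:,0]<700)]; hb=(b-cc)@n
print(len(b),np.percentile(hb,[50,90,98]),b[hb>22].mean(0),np.percentile(b[hb>22],[3,50,97],axis=0))
u=-np.array([n[2],0,-n[0]]); 
# hinge from plane (underside, z=80) at y=-30
c=cc-6*n; print("hinge x", c[0]+((80-c[2])*-n[2])/n[0])
a=cloud("side",np.load("pics/s2.npy")); im=cv2.imread("pics/s2.png"); m=masks(im)["blue"][155:225,335:405]; q=a[155:225,335:405][m]; h=(q-cc)@n; q=q[abs(h)<4]; print("frame x",np.percentile(q[:,0],[1,99]),"z",np.percentile(q[:,2],[1,99]))
print(env.current_position())
E
```

```text
94 [25.2 29.4 30.9] [657.7 -37.9 150.4] [[650.5 -70.2 146.6]
 [657.7 -38.4 150.3]
 [664.4  -2.  155.1]]
hinge x 794.6203910422207
frame x [633.8 861.3] z [ 65.  129.9]
[636.4 -34.6 225.5]
```

```bash
cat > c2.py <<'E'
from h import *
Y=0.053; HX,HY=794.4,-28.5; ct=np.array([np.cos(Y),np.sin(Y)])
def pt(th,up=0):
    r=-145*np.cos(th)+34*np.sin(th)+1; z=80+147*np.sin(th)+34*np.cos(th)
    return [HX+r*ct[0],HY+r*ct[1],z+up]
env.move_linear(pt(.26,60),v=150)
env.move_linear(pt(.28,6),v=150)
f0=np.array(env.current_contact_force()); print("f0",f0)
for th in np.r_[np.arange(.24,.01,-.04),0,-.01,-.02,-.03,-.04]:
    env.move_linear(pt(th),v=40)
    f=env.current_contact_force()-f0; print(round(th,2),np.round(f,1),round(env.current_t(),2),np.round(env.current_position(),1))
    if th<.05 and f[2]>12 or abs(f[0])>8: break
p=np.array(env.current_position()); env.move_linear([p[0],p[1],p[2]+60],v=250)
env.reach([500,150,260],[np.pi,0,Y])
im,d=vision.get_image("side"); cv2.imwrite("pics/s3.png",im); np.save("pics/s3.npy",d)
x,y,w,h=335,155,70,70;P=cloud("side",d); m=masks(im)["blue"][y:y+h,x:x+w]; q=P[y:y+h,x:x+w][m]; q=q[q[:,2]>70]
for _ in range(5):
    cc=q.mean(0);N=np.linalg.svd(q-cc,full_matrices=False)[2][2]; N*=np.sign(N[2]); r=(q-cc)@N; q=q[abs(r)<max(3,1.5*r.std())]
print(cc,N,np.arccos(N[2]),len(q), env.current_t())
my=masks(im)["yellow"][190:235,300:340]; q=P[190:235,300:340][my]; print("ytab",len(q),np.percentile(q,[3,50,97],axis=0))
E
python3 c2.py
```

```text
f0 [-0.25337814 -1.05390313  0.02112434]
0.24 [1.  1.4 0.6] 11.13 [662.6 -35.5 147.9]
0.2 [ 0.2  1.4 -0. ] 11.43 [659.8 -35.6 142.2]
0.16 [-0.1  1.  -0.5] 11.73 [657.5 -35.7 136.6]
0.12 [1.1 0.8 1. ] 12.03 [655.3 -35.8 131. ]
0.08 [0.5 1.8 0.3] 12.33 [653.4 -35.9 125.3]
0.04 [1.5 2.  0.4] 12.63 [651.7 -36.  119.4]
0.0 [ 0.2  1.  -0.7] 12.93 [650.3 -36.1 113.5]
-0.01 [-0.4  0.7 -0.3] 13.18 [650.3 -36.1 112.5]
-0.02 [ 0.1  0.6 -0.5] 13.43 [649.9 -36.1 111. ]
-0.03 [-0.5  1.8 -0.1] 13.68 [649.6 -36.2 109.4]
-0.04 [-0.3  1.5 -0.2] 13.93 [649.3 -36.2 108. ]
[716.33175263 -61.36434397  96.16372975] [0.11745591 0.00838155 0.99304273] 0.11802842203437465 408 19.275
ytab 174 [[581.90949199 -47.26327326  58.16517083]
 [602.58169532 -43.44953744  84.27692671]
 [626.31429861 -39.10683474 109.32518918]]
```

```bash
python3 - <<'E'
from h import *
print(env.current_grip_width(),env.current_position(),env.current_tcp_rot(),np.round(env.current_joints(),2))
P=cloud("side",np.load("pics/s3.npy")); im=cv2.imread("pics/s3.png")
cr=lambda a,x,y:cv2.resize(a[y:y+75,x:x+100],(800,600),interpolation=cv2.INTER_CUBIC)
cv2.imwrite("pics/m3.png",cr(im,300,150))
E
```

```text
-0.1495896806927824 [500.01807804 149.97416125 259.98244619] [3.14158066e+00 3.90441918e-05 5.28646794e-02] [ 0.15  0.24 -0.17  1.16 -0.   -3.04]
```

View pics/m3.png

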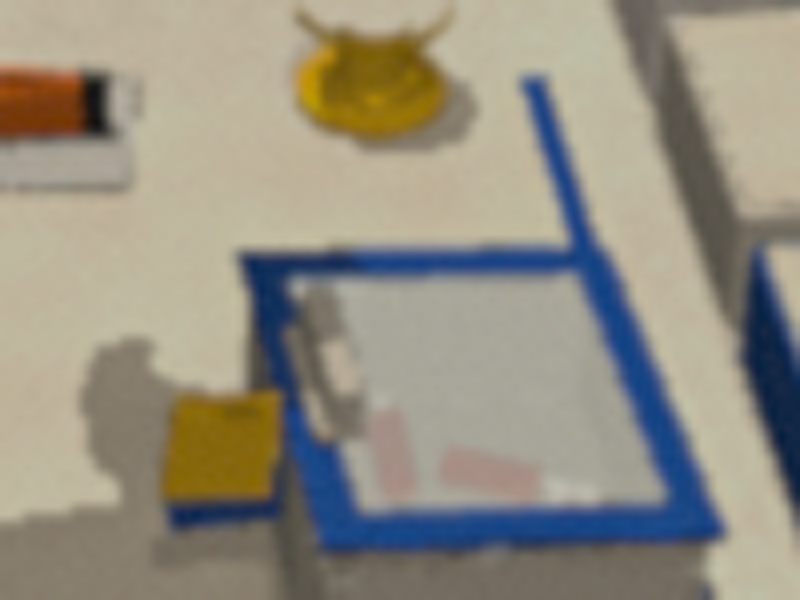

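```bash
python3 - <<'E'
from h import *
np.set_printoptions(precision=1,suppress=True)
t,dt=vision.get_image("top"); cv2.imwrite("pics/t4.png",t); np.save("pics/t4.npy",dt)
n=np.array([.1175,.008,.993]); n/=np.linalg.norm(n); cc=np.array([716.3,-61.4,96.2])
for k,D in(("side",np.load("pics/s3.npy")),("top",dt)):
    P=cloud(k,D).reshape(-1,3); Q=P[(P[:,0]>615)&(P[:,0]<720)&(P[:,1]>-90)&(P[:,1]<20)]; h=(Q-cc)@n
    for lo,hi in((8,16),(16,23),(23,40)):
        b=Q[(h>lo)&(h<hi)]; print(k,lo,len(b)); 
        if len(b)>3: print(np.percentile(b,[3,50,97],axis=0))
    im=cv2.imread("pics/s3.png") if k=="side" else t
    m=masks(im)["blue"].ravel(); q=P[m]; q=q[(abs((q-cc)@n)<3.5)&(q[:,0]>600)&(q[:,0]<840)&(abs(q[:,1]+33)<110)]
    print(k,"frame",len(q),np.percentile(q,[.5,50,99.5],axis=0))
    A=np.c_[q[:,0]-794,q[:,1]+30,np.ones(len(q))]; c=np.linalg.lstsq(A,q[:,2],rcond=None)[0]; print("z fit slope",np.round(c,3))
cv2.imwrite("pics/m4.png",cv2.resize(t[125:200,278:378],(800,600),interpolation=cv2.INTER_CUBIC))
E
```

```text
side 8 20
[[639.6 -71.3 113. ]
 [643.1 -58.9 116.1]
 [654.9  -5.  120.5]]
side 16 18
[[642.2 -70.6 120.7]
 [645.4 -63.  123.8]
 [656.5 -17.3 127. ]]
side 23 62
[[643.2 -67.5 127.1]
 [650.2 -37.8 131.7]
 [657.4  -6.2 136. ]]
side frame 483 [[ 626.3 -131.8   84.6]
 [ 713.   -76.5   96.8]
 [ 794.9   63.4  109. ]]
z fit slope [-0.1 -0.  86.7]
top 8 34
[[638.4 -69.6 112.6]
 [644.5 -40.  115. ]
 [649.8  -7.  119.8]]
top 16 18
[[643.  -66.4 120.6]
 [647.  -44.1 124. ]
 [661.2  -5.5 127. ]]
top 23 105
[[644.9 -66.3 127.6]
 [651.8 -33.2 131.5]
 [658.5  -0.8 137.7]]
top frame 610 [[ 629.7 -124.8   83.7]
 [ 726.7  -51.1   94.8]
 [ 797.5   65.1  108.5]]
z fit slope [-0.1 -0.  86.8]
```

View pics/m4.png

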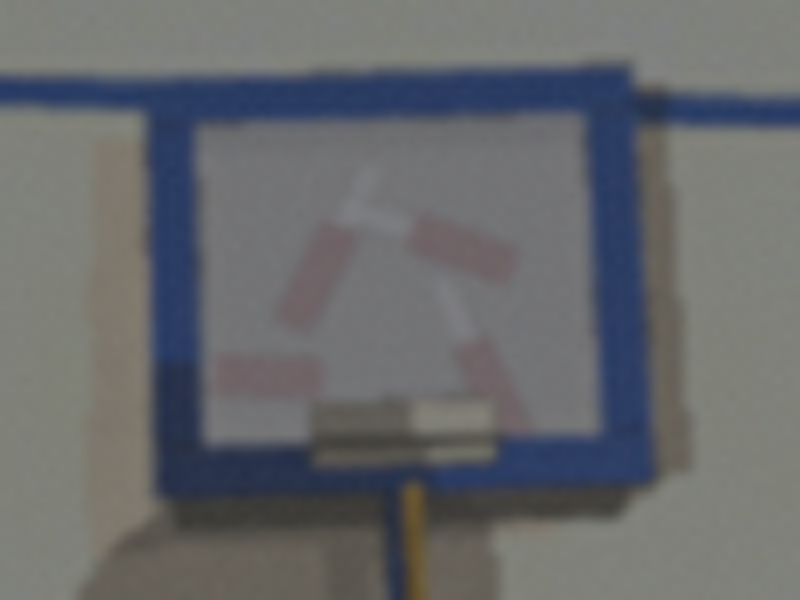

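```bash
python3 - <<'E'
from h import *
np.set_printoptions(precision=1,suppress=True)
for k,f in(("side","s3"),("top","t4")):
    P=cloud(k,np.load(f"pics/{f}.npy")).reshape(-1,3); Q=P[(abs(P[:,0]-500)<60)&(abs(P[:,1]-150)<60)&(P[:,2]>180)]
    print(k,len(Q)); 
    for lo in range(240,340,10):
        b=Q[(Q[:,2]>=lo)&(Q[:,2]<lo+10)]
        if len(b): print(lo,len(b),b.min(0),b.max(0))
E
```

```text
side 3047
280 6 [492.8 140.1 284.4] [509.9 151.9 290. ]
290 14 [489.9 137.  290.3] [510.2 148.6 299.5]
300 18 [490.  134.6 300.4] [510.4 150.1 309.6]
310 16 [490.6 134.1 310.5] [510.9 148.1 319. ]
320 5 [497.2 133.1 320.6] [507.2 140.  322.8]
330 15 [488.4 116.5 330.8] [513.3 149.3 339.9]
top 3719
330 3 [491.6 118.8 336. ] [491.7 123.9 337.8]
```

The cloud shows the shut fingertips about 23 mm behind the reported TCP, which explains both short pushes. I'll finish closing the cover with that offset, then measure the tips with the gripper open.

```bash
cat > c3.py <<'E'
from h import *
np.set_printoptions(precision=1,suppress=True)
R=[np.pi,0,0.053+np.pi]; OFF=23; x0=792
def pt(th,up=0):
    return [x0-145*np.cos(th)+34*np.sin(th),-35.5,80+148*np.sin(th)+34*np.cos(th)-OFF+up]
print(env.ik(pt(.12,40),R))
env.reach(pt(.12,40),R); print(env.current_t())
env.move_linear(pt(.14,3),v=120)
f0=np.array(env.current_contact_force()); print("f0",f0)
for th in [.10,.07,.04,.02,.01,0,-.01,-.02,-.03,-.04]:
    env.move_linear(pt(th),v=40)
    f=env.current_contact_force()-f0; print(round(th,2),np.round(f,1),round(env.current_t(),2),np.round(env.current_position(),1))
    if th<.05 and f[2]>12 or abs(f[0])>10: break
p=np.array(env.current_position()); env.move_linear([p[0],p[1],p[2]+80],v=250)
im,d=vision.get_image("side"); cv2.imwrite("pics/s5.png",im); np.save("pics/s5.npy",d)
x,y,w,h=335,155,70,70;P=cloud("side",d); m=masks(im)["blue"][y:y+h,x:x+w]; q=P[y:y+h,x:x+w][m]; q=q[q[:,2]>70]
for _ in range(5):
    cc=q.mean(0);N=np.linalg.svd(q-cc,full_matrices=False)[2][2]; N*=np.sign(N[2]); r=(q-cc)@N; q=q[abs(r)<max(3,1.5*r.std())]
print(cc,np.round(N,3),round(np.arccos(N[2]),3),len(q), env.current_t())
my=masks(im)["yellow"][190:235,300:340]; q=P[190:235,300:340][my]; print("ytab",len(q),np.percentile(q,[3,50,97],axis=0))
E
python3 c3.py
```

```text
[-0.2  0.6  0.   1.   0.  -0.2]
21.725
f0 [-0.  -0.1  0.2]
0.1 [-0.8  0.5  0.4] 22.53 [651.  -35.5 105.7]
0.07 [ 0.7  0.7 -0.8] 22.8 [649.5 -35.5 101. ]
0.04 [ 0.5 -0.7 -0.2] 23.07 [648.1 -35.4  96.5]
0.02 [ 0.2 -0.2 -0.6] 23.32 [647.5 -35.5  93.7]
0.01 [-0.8  0.1  0.1] 23.57 [647.3 -35.5  92.4]
0 [0.7 0.1 0.3] 23.82 [646.9 -35.5  90.9]
-0.01 [-0.8 -0.3  3.4] 24.07 [646.9 -35.5  90. ]
-0.02 [-3.3  0.5 11.2] 24.32 [646.9 -35.5  89.9]
-0.03 [-4.6  0.8 19. ] 24.57 [647.  -35.6  89.8]
[720.8 -51.7  87.1] [0. 0. 1.] 0.003 416 25.1
ytab 158 [[585.2 -48.6  34.6]
 [605.8 -43.5  62.5]
 [626.5 -37.2  86.9]]
```

```bash
cat > c4.py <<'E'
from h import *
np.set_printoptions(precision=1,suppress=True)
R=[np.pi,0,-0.13+np.pi]
env.reach([563.7,288.3,100],R); t=env.current_t(); env.gripper_to(50,40); print(t,env.current_t(),env.current_grip_width(),env.current_position())
im,d=vision.get_image("side"); cv2.imwrite("pics/s6.png",im); np.save("pics/s6.npy",d)
tp,dt=vision.get_image("top"); cv2.imwrite("pics/t6.png",tp); np.save("pics/t6.npy",dt)
Q=cloud("side",d).reshape(-1,3); Q=Q[(abs(Q[:,0]-564)<60)&(abs(Q[:,1]-288)<70)]
for lo in range(60,190,10):
    b=Q[(Q[:,2]>=lo)&(Q[:,2]<lo+10)]
    if len(b): print(lo,len(b),b.min(0),b.max(0))
P=cloud("top",dt); q=clip_pose("top",tp,P,(200,195,45,55),34); print("clip",len(q),clip_from_pts(q) if len(q)>20 else "")
m=np.hstack([cv2.resize(im[110:185,250:350],(400,300),interpolation=cv2.INTER_CUBIC),cv2.resize(tp[184:244,182:262],(400,300),interpolation=cv2.INTER_CUBIC)])
cv2.imwrite("pics/m6.png",m)
E
python3 c4.py
```

```text
26.3917 26.925 49.67660394203198 [563.8 288.1 100. ]
120 1 [562.1 262.  127.4] [562.1 262.  127.4]
130 12 [550.7 249.6 131.2] [577.9 308.3 139.9]
140 16 [550.8 244.3 140.6] [578.2 309.2 149.8]
150 12 [551.1 247.3 150.5] [578.4 310.  159.4]
160 4 [551.  249.4 161.1] [565.8 252.4 162.7]
170 6 [546.2 231.7 175.8] [564.6 238.4 179.7]
180 19 [546.4 226.4 180.7] [583.2 313.3 189.7]
clip 76 (array([524.1, 288.3]), np.float64(0.21477611054589693), np.float64(-54.400914069953984), np.float64(41.307524223315596))
```

View pics/m6.png

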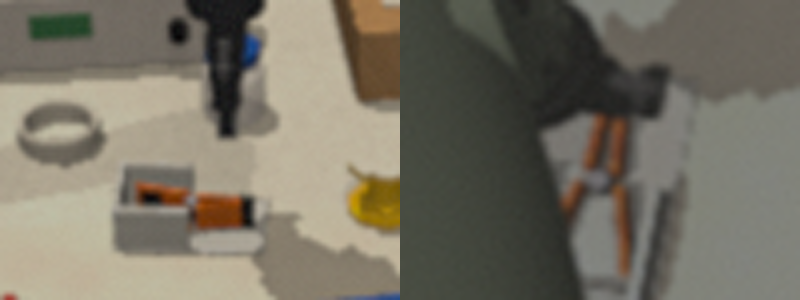

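```bash
cat > c5.py <<'E'
from h import *
np.set_printoptions(precision=1,suppress=True)
def st(s): print(s,round(env.current_t(),2),env.current_position(),round(env.current_grip_width(),1),round(env.current_grasp_force(),1),np.array(env.current_contact_force()),flush=True)
env.move_linear([563.7,288.3,-15],v=120); st("down")
env.gripper_to(5,40); st("grip")
env.move_linear([563.7,288.3,85],v=150); st("lift")
R=[np.pi,0,0.053+np.pi]
env.reach([500,-42,60],R); st("over")
env.move_linear([500,-42,-18],v=120); st("put")
env.gripper_to(45,40)
env.move_linear([500,-42,90],v=300)
env.reach([440,120,150],R); st("away")
im,d=vision.get_image("side"); cv2.imwrite("pics/s7.png",im); np.save("pics/s7.npy",d)
tp,dt=vision.get_image("top"); cv2.imwrite("pics/t7.png",tp); np.save("pics/t7.npy",dt)
m=np.hstack([cv2.resize(im[165:240,260:360],(400,300),interpolation=cv2.INTER_CUBIC),cv2.resize(tp[190:265,290:390],(400,300),interpolation=cv2.INTER_CUBIC)])
cv2.imwrite("pics/m7.png",m)
E
python3 c5.py
```

```text
down 28.13 [564.4 288.6 -14.2] 50.0 0.0 [1.1 0.4 0.6]
grip 28.52 [564.3 288.5 -14. ] 17.5 39.1 [-1.5 -0.5  5.7]
lift 29.33 [562.9 288.   84. ] 17.2 38.9 [-0.8  0.3 -1.8]
over 30.61 [500.5 -41.4  59.9] 17.3 38.9 [ 0.8  0.4 -0.6]
put 31.41 [500.3 -41.5 -18.1] 17.8 38.8 [-0.  -0.5 -1.2]
away 33.05 [439.8 119.5 149. ] 45.2 0.0 [ 0.2 -0.6 -0.6]
```

View pics/m7.png

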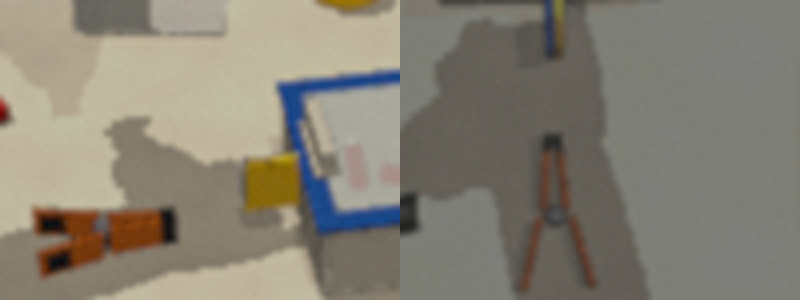

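The clip lies flat on the table and points at the tabs. In the top view its pivot is at about (328.8,243.8) and the tabs at about (328.6,197). Next I'll measure its pose.

```bash
python3 - <<'E'
from h import *
np.set_printoptions(precision=1,suppress=True)
im=cv2.imread("pics/t7.png"); P=cloud("top",np.load("pics/t7.npy"))
h=cv2.cvtColor(im,cv2.COLOR_BGR2HSV); m=np.zeros((400,640),bool); m[220:272,312:346]=((h[...,0]<16)&(h[...,1]>90)&(h[...,2]>35))[220:272,312:346]
v,u=np.nonzero(m); q=ray("top",u,v,30)[:,:2]; c,a,lo,hi=clip_from_pts(q); e=np.array([np.cos(a),np.sin(a)])
print("top",len(q),"yaw",round(a,3),c,"rear",c+e*lo,"front",c+e*hi, "z",np.median(P[m][:,2]))
print("pivot eye",ray("top",328.75,243.75,30))
# black tip
b=np.zeros((400,640),bool); b[220:232,322:334]=(im.max(2)<45)[220:232,322:334]; v,u=np.nonzero(b); g=ray("top",u,v,30); print("tip",len(g),g.mean(0),g.max(0))
for col,(x,y,w,hh) in(("blue",(322,188,14,18)),("yellow",(322,188,14,18))):
    mm=masks(im)[col][y:y+hh,x:x+w]; v,u=np.nonzero(mm); g=ray("top",u+x,v+y,80 if col=="blue" else 80); print(col,len(g),g.mean(0) if len(g) else "")
    if len(g): print(np.percentile(g,[2,98],axis=0))
im=cv2.imread("pics/s7.png");P=cloud("side",np.load("pics/s7.npy")); M=masks(im)["orange"]; q=P[205:240,262:305][M[205:240,262:305]]; print("side",len(q),np.percentile(q,[2,50,98],axis=0))
my=masks(im)["yellow"][195:225,310:340]; q=P[195:225,310:340][my]; q=q[(abs(q[:,1]+43)<6)]; print("ytab",len(q),np.percentile(q,[1,50,99],axis=0),np.polyfit(q[:,0]-606,q[:,1],1))
E
```

```text
top 119 yaw 0.072 [457.  -41.9] rear [407.5 -45.4] front [508.8 -38.1] z 29.148484557020538
pivot eye [[459.6 -42.8  30. ]]
tip 2 [518.  -37.5  30. ] [518.1 -35.9  30. ]
blue 1 [626.7 -29.1  80. ]
[[626.7 -29.1  80. ]
 [626.7 -29.1  80. ]]
yellow 9 [613.6 -38.9  80. ]
[[597.5 -41.   80. ]
 [624.  -38.4  80. ]]
side 299 [[404.7 -75.3   3. ]
 [452.  -50.4  22.8]
 [508.8 -23.5  33.6]]
ytab 167 [[581.8 -48.   32.2]
 [603.  -43.4  59.9]
 [627.1 -38.5  89.7]] [  0.1 -43.3]
```

```bash
cat > c6.py <<'E'
from h import *
np.set_printoptions(precision=1,suppress=True)
def st(s): print(s,round(env.current_t(),2),env.current_position(),round(env.current_grip_width(),1),round(env.current_grasp_force(),1),np.array(env.current_contact_force()),flush=True)
R=[np.pi,0,0.055+np.pi]; x,y=417.5,-44.2
env.gripper_to(78,45)
env.reach([x,y,75],R); st("over")
env.move_linear([x,y,-20],v=120); st("down")
env.gripper_to(27,45); st("squeeze")
env.move_linear([x,y,20.5],v=80); st("lift")
im,d=vision.get_image("side"); cv2.imwrite("pics/s8.png",im); np.save("pics/s8.npy",d)
tp,dt=vision.get_image("top"); cv2.imwrite("pics/t8.png",tp); np.save("pics/t8.npy",dt)
P=cloud("side",d); M=masks(im)["orange"]; q=P[190:240,262:320][M[190:240,262:320]]; print("side",len(q),np.percentile(q,[2,50,98],axis=0))
q=q[q[:,0]>470]; print("jaw",np.percentile(q,[2,50,98],axis=0))
m=np.hstack([cv2.resize(im[165:240,260:360],(400,300),interpolation=cv2.INTER_CUBIC),cv2.resize(tp[190:265,280:380],(400,300),interpolation=cv2.INTER_CUBIC)])
cv2.imwrite("pics/m8.png",m)
E
python3 c6.py
```

```text
over 34.33 [418.1 -43.9  75.4] 78.0 0.0 [1.6 0.2 1. ]
down 35.27 [418.1 -44.  -19.5] 77.8 0.0 [ 0.1 -0.6 -0.1]
squeeze 35.77 [419.1 -45.2 -18.3] 28.5 43.6 [-2.7 -0.2 13.9]
lift 36.43 [417.4 -44.1  20.4] 28.8 44.4 [ 0.7 -0.8 -1. ]
side 266 [[402.7 -86.   41.4]
 [467.5 -53.7  59.5]
 [509.7 -22.5 100.7]]
jaw [[470.5 -60.9  43.8]
 [491.8 -52.1  58.7]
 [510.1 -22.5  72. ]]
```

View pics/m8.png

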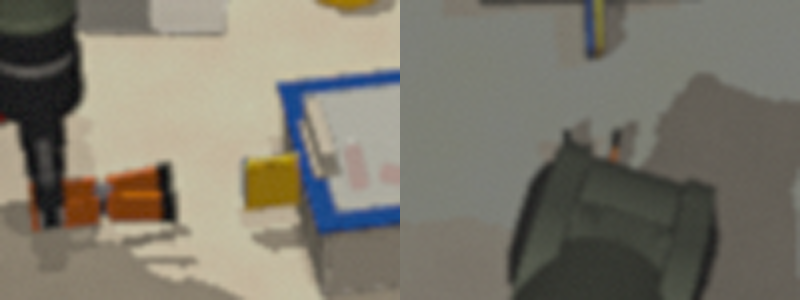

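```bash
cat > c7.py <<'E'
from h import *
np.set_printoptions(precision=1,suppress=True)
a=ray("top",[322.5,334],[225,223.75],70); b=ray("top",[329.3],[197],80); print("tips",a,"mid",a.mean(0),"tabs",b)
im=cv2.imread("pics/t8.png"); y0,x0=216,318
s=(im.max(2)<40)[y0:y0+12,x0:x0+22]
P=cloud("top",np.load("pics/t8.npy"))
Q=P[212:232,312:342].reshape(-1,3); Q=Q[(Q[:,2]>50)&(Q[:,2]<85)&(Q[:,0]>500)]; print(len(Q)); print(Q[np.argsort(Q[:,1])])
m=masks(im)["yellow"][188:206,320:336]; q=P[188:206,320:336][m]; print("ytab",len(q),np.median(q,0))
E
python3 c7.py
```

```text
tips [[513.7 -21.4  70. ]
 [518.5 -56.4  70. ]] mid [516.1 -38.9  70. ] tabs [[599.1 -39.9  80. ]]
22
[[521.5 -59.6  64.3]
 [524.4 -59.5  65.6]
 [502.8 -56.9  66.6]
 [505.6 -56.8  68.6]
 [508.7 -56.7  68.2]
 [511.9 -56.7  67.6]
 [518.4 -56.6  63.8]
 [524.8 -56.6  60.8]
 [514.8 -56.5  68.6]
 [521.1 -56.5  67. ]
 [505.5 -53.7  69.5]
 [502.  -53.6  74.4]
 [514.8 -53.5  67.8]
 [521.3 -53.5  64.4]
 [511.4 -53.5  71.7]
 [508.1 -53.5  74.3]
 [517.8 -53.4  68.6]
 [516.4 -19.8  73.8]
 [520.2 -19.8  65.5]
 [522.1 -19.6  77.1]
 [520.  -16.7  67. ]
 [522.7 -16.6  71. ]]
ytab 8 [612.2 -38.5  86.1]
```

```bash
cat > c8.py <<'E'
from h import *
np.set_printoptions(precision=1,suppress=True)
def st(s): print(s,round(env.current_t(),2),env.current_position(),round(env.current_grip_width(),1),round(env.current_grasp_force(),1),np.array(env.current_contact_force()),flush=True)
env.move_linear([440,-44.6,18.5],v=80); st("align")
env.move_linear([478,-42.8,18.5],v=100); st("entry")
env.move_linear([517.5,-41,18.5],v=60); st("on")
env.gripper_to(70,45); st("open")
p=env.current_position(); env.move_linear([p[0],p[1],p[2]+110],v=150); st("up")
env.reach([420,130,200],[np.pi,0,0.055+np.pi]); st("away")
im,d=vision.get_image("side"); cv2.imwrite("pics/s9.png",im); np.save("pics/s9.npy",d)
tp,dt=vision.get_image("top"); cv2.imwrite("pics/t9.png",tp); np.save("pics/t9.npy",dt)
P=cloud("side",d); M=masks(im)["orange"]; q=P[180:240,280:340][M[180:240,280:340]]; print("side",len(q),np.percentile(q,[2,50,98],axis=0))
m=np.hstack([cv2.resize(im[165:240,260:360],(400,300),interpolation=cv2.INTER_CUBIC),cv2.resize(tp[180:255,280:380],(400,300),interpolation=cv2.INTER_CUBIC)])
cv2.imwrite("pics/m9.png",m)
E
python3 c8.py
```

```text
align 36.97 [439.7 -44.5  18.1] 28.7 44.4 [-0.3 -0.1 -1. ]
entry 37.5 [477.  -42.6  18.2] 28.4 44.4 [-0.7  0.2 -1.3]
on 38.31 [517.  -40.9  18.2] 28.5 44.4 [ 0.5  0.5 -1.1]
open 38.78 [517.4 -40.9  18.6] 69.8 0.0 [ 0.9  0.7 -0.7]
up 39.67 [516.7 -40.7 127.9] 70.4 0.0 [-0.7 -0.4  0.2]
away 40.52 [420.4 129.5 199.4] 70.1 0.0 [-0.3 -0.2 -0.4]
side 301 [[501.4 -67.2   7.1]
 [543.8 -50.7  58.2]
 [605.5 -13.5  71.3]]
```

View pics/m9.png

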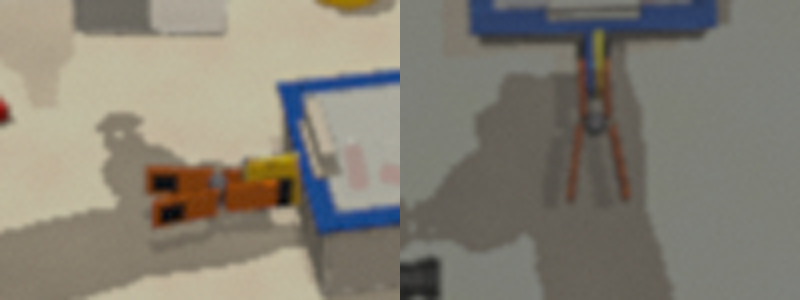

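The clip hangs level on both tabs, with its jaws at about (285,190) in the side crop and (597,60) in the top crop. The cover is shut and the gripper is clear, so I'm handing in.

```bash
python3 -c "
from station import env
print(env.close_job(), env.current_t())"
```

```text
the job is handed in; nothing more can be done
the job is handed in; nothing more can be done
```

I closed the cover (measured about 0.003 rad from shut), put the clip on both tabs, and handed the job in at about 40.5 s; the last pictures show the clip level on both tabs with the gripper clear, and no verdict was returned.

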